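# Draw the side panel of a bench riser home with its cam connector

### The job

The flat-pack instrument riser lies upside down on the bench and one of its side panels still stands a millimetre or two off on its bolt and dowels. Take the flat-blade screwdriver from the stand, feel its blade gently into the slotted connector disc beside that gap, and turn the disc clockwise until the panel is drawn fully home and the disc comes up firmly tight, but stop there: forcing it further strips the connector. Then put the screwdriver back upright in its stand, without shifting the nut driver there or the tub and the spare disc that lie on the riser.

Things in the scene. Friction and masses are not known exactly. Their poses are not given: they have to be found in the camera images.
- cam: slotted metal connector disc, 34 mm across, flush in a 37 mm hole of the riser board. Origin: its axis at bench level; x along the slot, z up. Clockwise from above draws the bolt in, against 0.08 to 0.17 N m; it comes up tight after 0.55 to 1.25 rad (it varies with how true the hole was drilled). Then the torque climbs: firmly tight at 0.22 to 0.28 N m, strips at about 0.33 N m
- slot (a point): centre of the floor of the disc's straight slot, 24.3 mm above the bench. Slot 19 mm long, 4 mm wide, 5.2 mm deep, closed at its ends (the driver's blade has 0.1 rad of play in it either way); its mouth is 29.5 mm and the board's top 30 mm above the bench. x along the slot
- seam (a point): middle of the upper edge of the riser board's bare end face, 30 mm above the bench. x along the seam, y from the seam into the board (the disc's axis is at y = 45 mm), z up. The board, 200 mm along the seam, 280 mm long, 30 mm thick, does not move; its far end already carries the other panel and a tightened disc of the same kind
- panel: loose white side panel, 200 x 25 x 90 mm, 0.55 to 1 kg, upright on the bench at the seam, its bolt and two 10 mm dowels already in their bores. Origin: centre of its underside; x along the seam, y towards the board, z up. Its top is 90 mm above the bench, 45 to 73 mm from the disc's axis
- panel_face (a point): point of the panel's inner face opposite the seam point, 30 mm above the bench; its y in the seam's frame is minus the gap: 1.3 to 1.7 mm at the start, 0 when home
- driver: flat-blade screwdriver, 150 mm long, 0.13 kg, standing blade down in the stand. Origin: middle of the blade's end; z up the shaft, x along the blade's width. Blade 14 mm wide, 2.5 mm thick, 12 mm long; shaft 9 mm; black handle of square section, 26 mm across its flats (parallel to x and y), 73 to 150 mm above the blade's end; below it a collar, 28 mm across, 65 to 73 mm
- driver_grip (a point): on the driver's axis half-way up its handle, 110 mm above the blade's end (40 mm below the handle's top); same axes as the driver
- driver_tip (a point): middle of the driver's blade end; same axes as the driver
- hole_left (a point): centre, at the top face, of one of the two 21 mm round holes in the aluminium tool stand (top face 76 mm above the bench, plate 6 mm thick, open below). The stand does not move; y along its row of holes towards hole_left, z up. Holes 90 mm apart; the driver stands in one, collar on the top face, blade end 65 mm below it; the nut driver in the other
- hole_right (a point): the same for the other hole
- nutdriver: bystander: nut driver with a round black and grey handle 25 mm thick, as tall as the screwdriver, in the stand's other hole. Origin: middle of its lower end
- tub: bystander: clear plastic tub with screws, 60 mm across and 26 mm high, standing on the riser board. Origin: centre of its underside
- sparecam: bystander: loose spare connector disc, 34 mm across and 13 mm high, lying on the riser board. Origin: centre of its underside
Mind the look-alikes: they are no part of the job. What is shaped like the driver but purple is not meant.

How it is judged:
By the outcome, as a careful person would: the job done as asked, in the order asked, and still so for the second after the job is handed in, with the robot touching nothing.
It also fails if it takes over 72 s, if anything falls off the work surface, if the arm or the gripper's body presses on something with over 40 N, if the wrist force passes 120 N, or if a joint passes its speed limit or range.

### The arm

A 6-joint arm with a two-finger parallel gripper is mounted at the origin on the work surface. World frame = base frame: x ahead of the robot, y to its left, z up, the work surface at z = 0. Lengths are in mm, angles in rad, forces in N, time in s.
With the tool pointing down it reaches from about 350 to 775 mm from the base axis. Payload 7.3 kg.
Tool frame: the origin (TCP) lies at the very end of the fingers, on their centre line; the grasp point (between the pads) lies 19 mm behind it; z points along the fingers, y is the line along which they close (so a half turn about z gives the same grasp; the last joint's range is limited). The gripper opens to 92 mm and grips with 3 to 60 N. Pads are 19 mm wide; open, the fingers measure 130 mm over their backs; the gripper's body (75 mm by 190 mm) begins 47 mm behind the grasp point.
Start: joints at [-1.431, 0.342, 1.524, -0, 1.275, -0.146], TCP at [148.033, -503.717, 226.741] pointing down, gripper open.
Joint ranges: [-2.53, 2.53], [-0.77, 2.02], [0.04, 2.7], [-1, 4.14], [0.28, 2.66], [-3.11, 3.11]. Speed limits (rad/s): [2.57, 2.57, 3.14, 3.14, 3.14, 3.14].

### API

Orientations are given as [roll, pitch, yaw] about the fixed x, y, z axes, in that order (R = Rz(yaw) Ry(pitch) Rx(roll)).
In Python, from plant import bot gives the robot as it stands.
- The arm moves only by the tool jog_arm, never from a script. Its argument "targets" is a list of rows, each an object with "xyz": the shift along the tool's x, y, z as a fraction of full scale, a list of three; "spin": the turn about the tool's z as a fraction of full scale. In form: [{"xyz": [x, y, z], "spin": spin}, ...]. A call has exactly 10 rows; each row shifts and turns the commanded pose from where the row before left it, along the tool's axes as they then stand; what a row does not reach is not made up. Full scale, the value 1, is 80 mm for a shift and 0.1 rad for a turn. A row lasts 1/8 s, in which the tool goes at most 62.5 mm and 10.7 degrees, less where a joint would pass 70% of its speed; a pose out of reach is approached as far as the arm can. A call with a number of a shift or a turn outside -1 to 1 is refused whole. A call with a gripper value outside its range is refused whole. "gripper" is the opening in per cent of the stroke, from 0 (shut) to 100 (fully open), set as the call begins (left out, the last holds). The fingers move at their own pace and stop on an object; the grip force is fixed at half the most. Time passes only in rows, so rows that do not move let the fingers close, or fill a call up. It gives the time, the measured TCP pose, the force, the opening and the grip force at its end, in the units of the state.
- bot.get_obs(): the state, without advancing time (a new reading comes with each control period).
- bot.capture(name): name is "side" or "top" or "wrist"; returns the picture (384x512x3 uint8, blue, green, red); there is no depth.
- bot.get_calibration(name): a dict with "vfov" (degrees; the focal length in pixels is half the picture's height over the tangent of half this angle, whatever the lens; pixels are square), "cx", "cy" (the principal point, pixels), "eye" and "rotation" of the camera in the world. Camera axes: x right, y down, z forward; pixel columns grow to the right and rows downward; lengths in mm; the calibration is good to about 2 mm. The wrist camera is an equidistant fisheye: a pixel r from the principal point sees the ray r / f radians off the axis. A picture is of the moment at which its call begins: read the wrist's pose just before it. get_calibration takes no time and is no camera call; for the wrist camera it gives the pose at the moment of the call.
- bot.close_job(): hands the job in; it is judged then, once.
The state is a dict: "time": time; "joint_positions": joint angles; "dq": joint speeds; "tau": joint torques, N m; "tool_pos": TCP position; "tcp_rot": TCP orientation; "contact_force": force on the tool from outside, world axes, zero at the start; "moment": the same for the moment, N m; "grip_width": finger opening in mm; "finger_force": force on a finger pad.
Only numpy, scipy, OpenCV 4.12 (cv2) and the standard library are available. Lean on these libraries where they do the work, as an engineer would, in place of code of your own. Each camera call takes 0.05 s, during which the arm holds its last target. There are 200 camera calls.

## Working session

There is one attempt and no reset: what is moved stays moved. The work goes in short steps, Python scripts to look and compute and a tool call to move; the robot and the scene stay as the last step left them, time stands still between calls to the robot, and variables do not carry over. Pictures are saved under pics/ and viewed, at most 10 in all, crops included, and the job is handed in when it is done.

Besides the shell and the picture viewer there is one more tool, called after "Emit:" as name(argument=value, ...), one argument or row to a line, values as JSON. jog_arm: Moves the arm, as the interface text tells. Shift numbers are shares of 80 mm and turn numbers shares of 0.1 rad, none past 1 either way. Its arguments: {"type":"object","properties":{"targets":{"type":"array","items":{"type":"object","properties":{"xyz":{"type":"array","items":{"type":"number"}},"spin":{"type":"number"}}}},"gripper":{"type":"number"}},"required":["targets"]}

```bash
ls; mkdir -p pics; python3 - <<'E'
from plant import bot
import cv2,numpy as np
print(bot.get_obs())
for n in("side","top","wrist"):
    c=bot.get_calibration(n);print(n,c)
    cv2.imwrite(f"pics/{n}0.png",bot.capture(n))
E
```

```text
pics
{'time': 0.0, 'joint_positions': array([-1.43101496e+00,  3.42706583e-01,  1.52498091e+00,  7.26403222e-06,
        1.27540708e+00, -1.46013537e-01]), 'dq': array([ 0.00026561, -0.00015721, -0.00104063, -0.00024762,  0.00069481,
        0.00035993]), 'tau': array([-7.31832642e-04, -4.31250715e+01, -2.44217044e+01,  7.17785186e-02,
        5.59201394e-02, -8.23581058e-05]), 'tool_pos': array([ 147.96943794, -503.306589  ,  226.06594292]), 'tcp_rot': array([-3.14010772e+00, -2.25395348e-04,  2.85792617e-01]), 'contact_force': array([ 0.14948472, -0.23312166, -1.33096778]), 'moment': array([0.01498081, 0.02142766, 0.01778492]), 'finger_force': 0.0, 'grip_width': 91.80036854088073}
side {'vfov': 52.44406025447319, 'cx': 258.6830676422655, 'cy': 186.7441130092808, 'eye': array([413.99318048, 622.55930032, 482.6200819 ]), 'rotation': array([-2.05353883, -0.01422795, -2.91477303])}
top {'vfov': 51.90792847689743, 'cx': 258.01996618182983, 'cy': 191.8751320761694, 'eye': array([ 434.33533341,  -67.60195056, 1024.35012564]), 'rotation': array([-2.99627043,  0.01435433, -1.55302021])}
wrist {'vfov': 65.70646984690485, 'cx': 254.97529695121878, 'cy': 193.49681958097327, 'eye': array([ 210.86570539, -485.24107859,  383.74022278]), 'rotation': array([ 2.89621144e+00,  2.00767672e-03, -1.28564643e+00])}
```

View pics/top0.png

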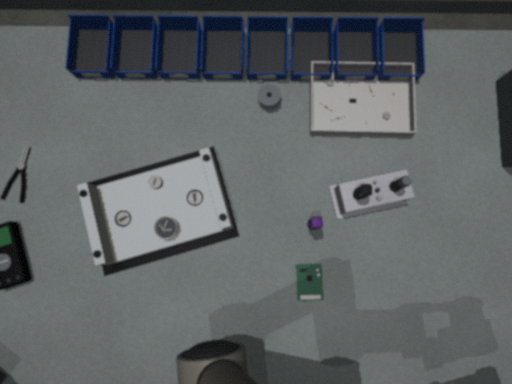

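View pics/side0.png

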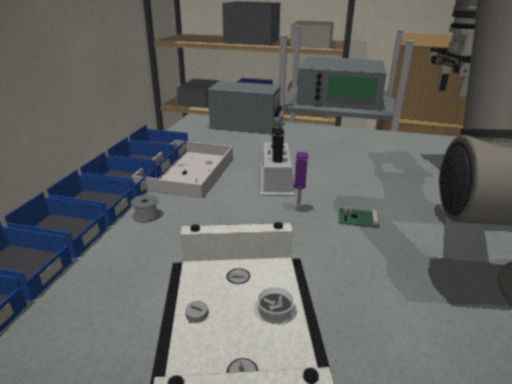

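The top view shows the riser, with discs at (123,218) and (195,198), the spare at (156,183) and the tub at (168,228). The stand has handles at (363,191) and (400,184), and the purple decoy is at (316,222). I'll zoom in to tell which panel is loose and which handle is the driver.

```bash
cat > h.py <<'E'
import numpy as np,cv2
from scipy.spatial.transform import Rotation as R
from plant import bot
def cam(n):
    c=bot.get_calibration(n); h=384
    f=h/2/np.tan(np.radians(c['vfov'])/2)
    rot=np.array(c['rotation']); M=R.from_euler('xyz',rot).as_matrix() if rot.shape==(3,) else rot
    return f,c['cx'],c['cy'],np.array(c['eye']),M
def ray(n,u,v,C=None):
    f,cx,cy,e,M=C or cam(n)
    x,y=(u-cx)/f,(v-cy)/f
    if n=='wrist':
        r=np.hypot(x,y); s=np.sin(r)/r if r>1e-9 else 1; d=np.array([x*s,y*s,np.cos(r)])
    else: d=np.array([x,y,1.])
    return e,M@d
def at(n,u,v,z,C=None):
    e,d=ray(n,u,v,C); return e+d*(z-e[2])/d[2]
def proj(n,p,C=None):
    f,cx,cy,e,M=C or cam(n)
    q=M.T@(np.array(p,float)-e)
    if n=='wrist':
        r=np.hypot(q[0],q[1]); t=np.arctan2(r,q[2]); return np.array([cx+f*t*q[0]/r,cy+f*t*q[1]/r])
    return np.array([cx+f*q[0]/q[2],cy+f*q[1]/q[2]])
E
python3 - <<'E'
from h import *
t=cv2.imread('pics/top0.png')
a=cv2.resize(t[140:280,70:245],None,fx=3.4,fy=3.4,interpolation=cv2.INTER_CUBIC)[:470]
b=cv2.resize(t[150:240,320:420],None,fx=2,fy=2,interpolation=cv2.INTER_CUBIC)
s=cv2.imread('pics/side0.png')
c=cv2.resize(s[100:200,240:320],None,fx=2.5,fy=2.5,interpolation=cv2.INTER_CUBIC)
o=np.zeros((480,800,3),np.uint8);o[:a.shape[0],:a.shape[1]]=a
o[:b.shape[0],600:800]=b;o[200:450,600:800]=c
cv2.imwrite('pics/crop0.png',np.clip(o*1.6,0,255).astype(np.uint8))
for nm,u,v,z in [('discA',123,218,29.5),('discB',195,198,29.5),('spare',156,183,43),('tub',168,228,50),('hL?',363,191,141),('h2',400,184,141),('purple',316,222,0)]:
    print(nm,at('top',u,v,z).round(1))
E
```

```text
discA [507.3 290.6  29.5]
discB [561.4 109.6  29.5]
spare [596.4 207.8  43. ]
tub [483.  169.8  50. ]
hL? [ 569.1 -289.4  141. ]
h2 [ 586.4 -372.9  141. ]
purple [ 507.5 -201.8    0. ]
```

View pics/crop0.png

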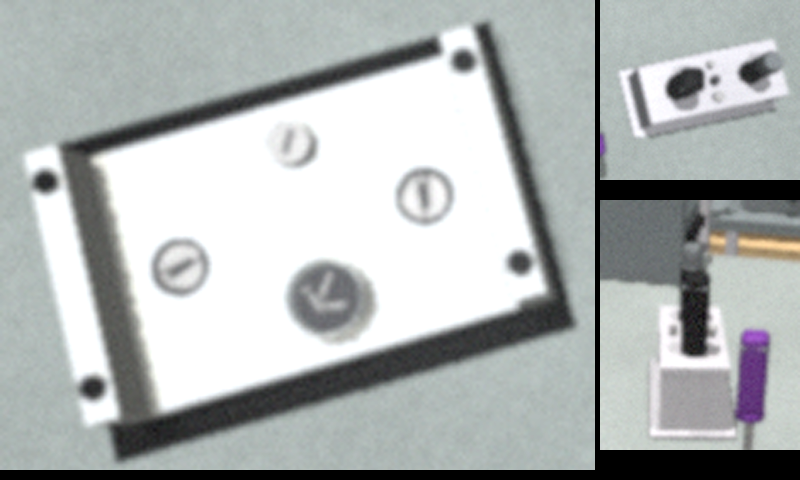

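The driver is the all-black handle nearer the centre, at about (569,-289), and the nut driver is beside it. I can't tell yet which panel is loose. I'll move above the driver and look with the wrist camera.

Emit:
jog_arm(
  targets=[
    {"xyz":[0.65,-0.12,0],"spin":0},
    {"xyz":[0.65,-0.12,0],"spin":0},
    {"xyz":[0.65,-0.12,0],"spin":0},
    {"xyz":[0.65,-0.12,0],"spin":0},
    {"xyz":[0.65,-0.12,0],"spin":0},
    {"xyz":[0.65,-0.12,0],"spin":0},
    {"xyz":[0.65,-0.12,0],"spin":0},
    {"xyz":[0.65,-0.12,0],"spin":0},
    {"xyz":[0.5,-0.12,0],"spin":0},
    {"xyz":[0,0,0],"spin":0},
  ],
)

```text
time: 1.4
tool_pos: [563.0, -290.1, 225.7]
tcp_rot: [-3.14, 0.0, 0.29]
contact_force: [0.0, -0.1, 0.5]
grip_width: 91.8
finger_force: 0.0
```

```bash
python3 - <<'E'
from h import *
o=bot.get_obs();print(o['time'],o['tool_pos'],o['tcp_rot'],o['joint_positions'],o['moment'],o['contact_force'])
C=cam('wrist');np.save('C1.npy',np.array(C,object),allow_pickle=True)
i=bot.capture('wrist');cv2.imwrite('pics/w1.png',i)
cv2.imwrite('pics/w1b.png',cv2.resize(i,(800,600),interpolation=cv2.INTER_CUBIC))
E
```

```text
1.4 [ 563.04108291 -290.10763694  225.66667458] [-3.14049800e+00  3.08085022e-04  2.89689485e-01] [-5.96919284e-01  5.46926106e-01  1.19785993e+00  4.59985388e-04
  1.39784964e+00  6.84108334e-01] [-0.01935486 -0.00507852 -0.00166217] [ 0.04680049 -0.06286662  0.51425853]
```

View pics/w1b.png

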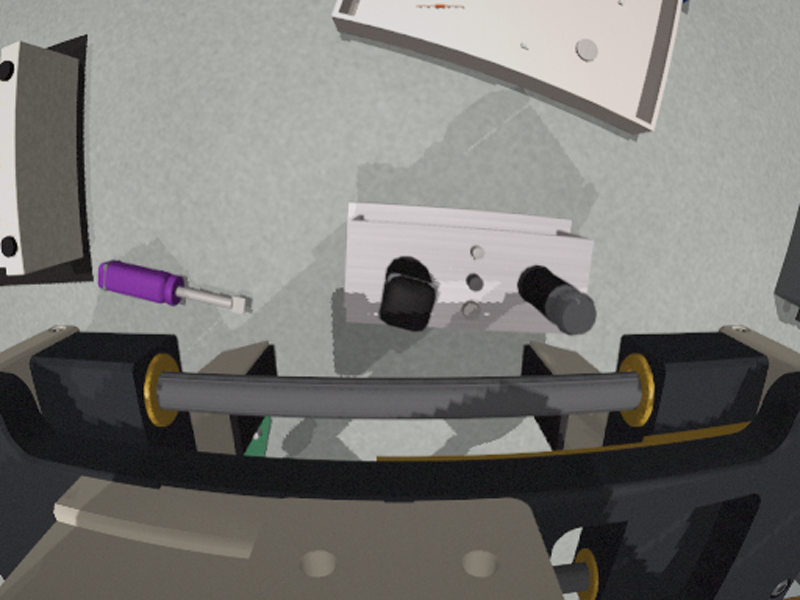

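The driver's black handle is at about (410,290) in this 800-wide view, the nut driver at (560,300) and the purple decoy at (140,282). I'll enhance the crop to get the handle's yaw.

```bash
python3 - <<'E'
from h import *
i=cv2.imread('pics/w1.png')[155:220,215:395]
g=np.clip((i/255.)**0.45*255,0,255).astype(np.uint8)
cv2.imwrite('pics/w1c.png',cv2.resize(g,None,fx=4.4,fy=4.4,interpolation=cv2.INTER_CUBIC))
E
```

```text
(no output)
```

View pics/w1c.png

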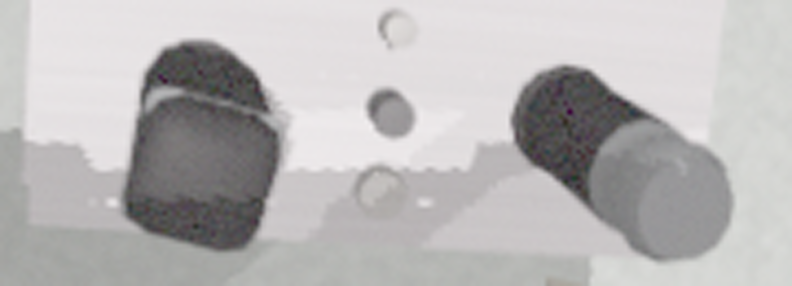

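```bash
python3 - <<'E'
from h import *
C=tuple(np.load('C1.npy',allow_pickle=True))
f=lambda x,y,z:at('wrist',215+x/4.4,155+y/4.4,z,C)[:2]
P=np.array([f(*p,161) for p in[(148,92),(280,120),(250,247),(123,213)]])
print(P.round(1),P.mean(0))
for a,b in((0,1),(3,2),(0,3),(1,2)):
    d=P[b]-P[a];print(np.linalg.norm(d).round(1),np.arctan2(d[1],d[0]).round(3))
print('nut',f(685,203,161),'screwhole mid',f(392,115,76))
e=[f(30,0,76),f(28,222,76)];print(e,np.arctan2(*(e[0]-e[1])[::-1]))
print('purple tip etc',at('wrist',120/1.5625*1,0,0,C)[:2] is None)
E
```

```text
[[ 584.2 -278.7]
 [ 586.  -302.1]
 [ 562.4 -304. ]
 [ 562.1 -280.5]] [ 573.67592438 -291.31655903]
23.5 -1.493
23.4 -1.554
22.2 -3.058
23.6 -3.062
nut [ 593.16879349 -379.70699813] screwhole mid [ 579.78331548 -339.41418759]
[array([ 581.64175467, -248.27798899]), array([ 528.69865317, -262.12911888])] 0.2558876331369702
purple tip etc False
```

The handle's yaw is about 0.07 with its centre at (573.7,-291.3). The nut driver is 90.5 mm away, which matches the 90 mm hole spacing. I'll align, descend with the gripper partly open, then close.

Emit:
jog_arm(
  targets=[
    {"xyz":[0,0,0],"spin":0.74},
    {"xyz":[0,0,0],"spin":0.73},
    {"xyz":[0,0,0],"spin":0.73},
    {"xyz":[0.13,0.02,0],"spin":0},
    {"xyz":[0,0,0.3],"spin":0},
    {"xyz":[0,0,0.4],"spin":0},
    {"xyz":[0,0,0.4],"spin":0},
    {"xyz":[0,0,0.33],"spin":0},
    {"xyz":[0,0,0],"spin":0},
    {"xyz":[0,0,0],"spin":0},
  ],
  gripper=60,
)

```text
time: 2.7
tool_pos: [572.2, -293.9, 113.5]
tcp_rot: [3.14, -0.001, 0.066]
contact_force: [-0.8, 0.9, -0.2]
grip_width: 55.0
finger_force: 0.0
```

Emit:
jog_arm(
  targets=[
    {"xyz":[0,0,0],"spin":0},
    {"xyz":[0,0,0],"spin":0},
    {"xyz":[0,0,0],"spin":0},
    {"xyz":[0,0,0],"spin":0},
    {"xyz":[0,0,0],"spin":0},
    {"xyz":[0,0,0],"spin":0},
    {"xyz":[0,0,0],"spin":0},
    {"xyz":[0,0,0],"spin":0},
    {"xyz":[0,0,0],"spin":0},
    {"xyz":[0,0,0],"spin":0},
  ],
  gripper=0,
)

```text
time: 3.95
tool_pos: [571.8, -293.2, 112.7]
tcp_rot: [3.141, -0.0, 0.066]
contact_force: [-1.4, 0.8, 5.4]
grip_width: 26.1
finger_force: 30.0
```

The grip is good: width 26.1, which puts the blade end about 101.7 mm below the TCP. I'll lift and look at the empty hole.

Emit:
jog_arm(
  targets=[
    {"xyz":[0,0,-0.1],"spin":0},
    {"xyz":[0,0,-0.3],"spin":0},
    {"xyz":[0,0,-0.4],"spin":0},
    {"xyz":[0,0,-0.4],"spin":0},
    {"xyz":[0,0,-0.3],"spin":0},
    {"xyz":[-0.5,0,0],"spin":0},
    {"xyz":[-0.3,0,0],"spin":0},
    {"xyz":[0,0,0],"spin":0},
    {"xyz":[0,0,0],"spin":0},
    {"xyz":[0,0,0],"spin":0},
  ],
)

```text
time: 5.2
tool_pos: [508.6, -297.3, 232.0]
tcp_rot: [-3.142, -0.0, 0.066]
contact_force: [-0.3, 0.0, -1.5]
grip_width: 25.9
finger_force: 30.0
```

```bash
python3 - <<'E'
from h import *
o=bot.get_obs();print(o['time'],o['tool_pos'],o['tcp_rot'],o['moment'],o['contact_force'],o['grip_width'])
C=cam('wrist');np.save('C2.npy',np.array(C,object),allow_pickle=True)
i=bot.capture('wrist');cv2.imwrite('pics/w2.png',i)
g=np.clip((i/255.)**0.6*255,0,255).astype(np.uint8)
cv2.imwrite('pics/w2b.png',cv2.resize(g[90:330,130:450],None,fx=2.5,fy=2.5,interpolation=cv2.INTER_CUBIC))
E
```

```text
5.2 [ 508.56066971 -297.2714323   232.02035915] [-3.14150999e+00 -5.67913974e-05  6.64128969e-02] [0.00460777 0.01098966 0.00510131] [-0.25432456  0.0347627  -1.46440075] 25.940360750981974
```

View pics/w2b.png

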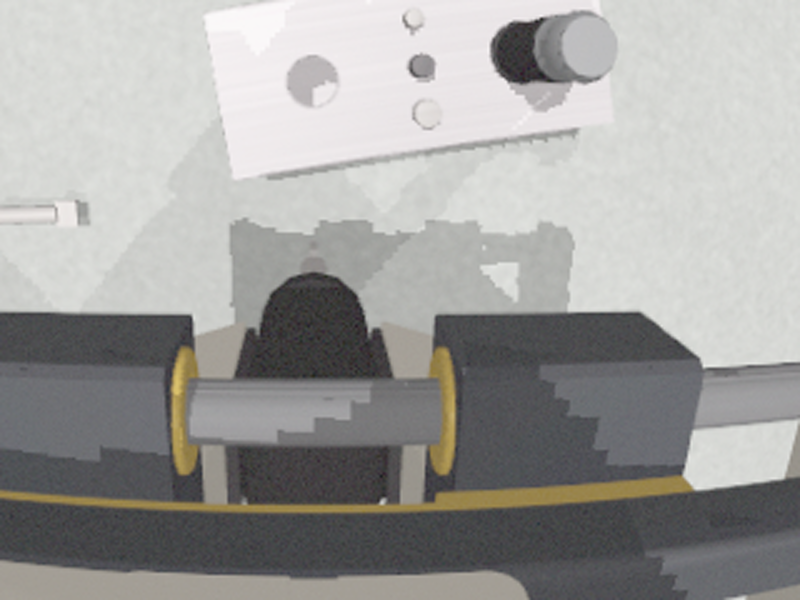

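The hole is at (313,81) in the crop. Next I'll move to an inspection pose over the riser.

Emit:
jog_arm(
  targets=[
    {"xyz":[-0.04,-0.4,0],"spin":0},
    {"xyz":[-0.04,-0.65,0],"spin":0},
    {"xyz":[-0.04,-0.7,0],"spin":0},
    {"xyz":[-0.04,-0.7,0],"spin":0},
    {"xyz":[-0.04,-0.7,0],"spin":0},
    {"xyz":[-0.04,-0.7,0],"spin":0},
    {"xyz":[-0.04,-0.7,0],"spin":0},
    {"xyz":[-0.04,-0.7,0],"spin":0},
    {"xyz":[-0.04,-0.7,0],"spin":0},
    {"xyz":[0,-0.3,0],"spin":0},
  ],
)

```text
time: 6.5
tool_pos: [445.6, 202.7, 232.3]
tcp_rot: [-3.141, -0.0, 0.069]
contact_force: [-0.1, -0.6, -0.8]
grip_width: 25.3
finger_force: 30.0
```

```bash
python3 - <<'E'
from h import *
C=tuple(np.load('C2.npy',allow_pickle=True))
print('hole',at('wrist',130+313/2.5,90+81/2.5,76,C))
p=proj('wrist',[508.56,-297.27,130.3],C);print('tip pred',(p-[130,90])*2.5)
o=bot.get_obs();print(o['time'],o['tool_pos'],o['tcp_rot'],o['moment'],o['contact_force'],o['grip_width'])
C=cam('wrist');np.save('C3.npy',np.array(C,object),allow_pickle=True)
i=bot.capture('wrist');cv2.imwrite('pics/w3.png',i)
cv2.imwrite('pics/w3b.png',cv2.resize(i[0:300],(800,469),interpolation=cv2.INTER_CUBIC))
E
```

```text
hole [ 571.84615997 -293.14171047   76.        ]
tip pred [312.87599392 259.94595191]
6.5 [445.61389317 202.73510813 232.27517377] [-3.14110548e+00 -1.21021573e-04  6.92175241e-02] [-0.02905998 -0.01838601  0.01017034] [-0.05223098 -0.64229646 -0.81686579] 25.259469856480123
```

View pics/w3b.png

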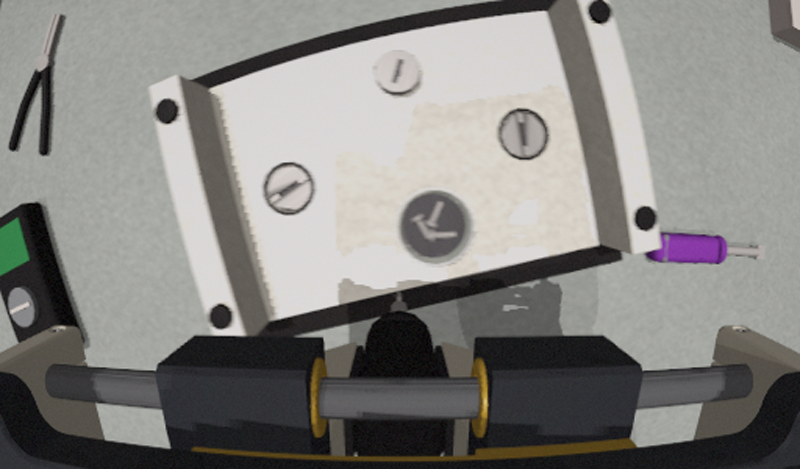

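The hole at (571.8,-293.1) agrees with the grip pose. Disc A is at (289,188) and disc B at (523,134). I'll enlarge both seams in one crop.

```bash
python3 - <<'E'
from h import *
i=cv2.imread('pics/w3.png')
a=cv2.resize(i[50:215,125:225],None,fx=3.6,fy=3.6,interpolation=cv2.INTER_CUBIC)
b=cv2.resize(i[0:165,300:420],None,fx=3.6,fy=3.6,interpolation=cv2.INTER_CUBIC)
cv2.imwrite('pics/w3c.png',np.hstack([a,b]))
E
```

```text
(no output)
```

View pics/w3c.png

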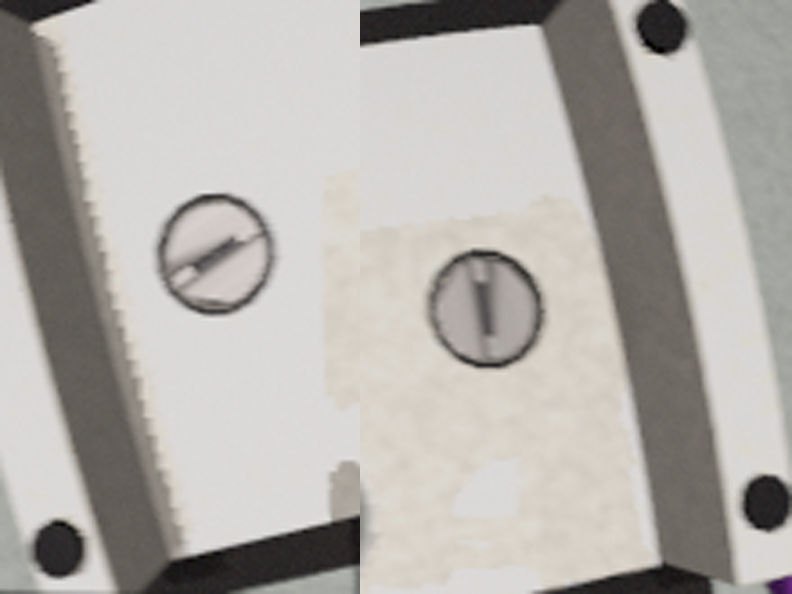

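```bash
cat >> h.py <<'E'
def rect(n,img,z,org,ang,s=0.25,w=400,h=200,C=None):
    "bird's eye at height z: columns along ang (from -w/2..w/2 about org), rows along ang-90deg"
    f,cx,cy,e,M=C
    u=np.arange(-w/2,w/2,s);v=np.arange(-h/2,h/2,s)
    U,V=np.meshgrid(u,v);a=np.array([np.cos(ang),np.sin(ang)]);b=np.array([np.sin(ang),-np.cos(ang)])
    X=org[0]+U*a[0]+V*b[0]-e[0];Y=org[1]+U*a[1]+V*b[1]-e[1]
    q=np.stack([X,Y,np.full_like(X,z-e[2])],-1)@M
    if n=='wrist':
        r=np.hypot(q[...,0],q[...,1]);k=f*np.arctan2(r,q[...,2])/r
    else: k=f/q[...,2]
    return cv2.remap(img,(cx+k*q[...,0]).astype(np.float32),(cy+k*q[...,1]).astype(np.float32),cv2.INTER_CUBIC),u,v
def discfit(g,u,v,p,r=26):
    # dark ring -> enclosing contour centre
    i0=np.searchsorted(u,p[0]);j0=np.searchsorted(v,p[1]);k=int(r/(u[1]-u[0]))
    q=g[j0-k:j0+k,i0-k:i0+k]
    m=(q<110).astype(np.uint8)
    cs,_=cv2.findContours(m,cv2.RETR_EXTERNAL,cv2.CHAIN_APPROX_NONE);c=max(cs,key=lambda c:cv2.contourArea(cv2.convexHull(c)))
    (x,y),(a,b),_=cv2.fitEllipse(cv2.convexHull(c));s=u[1]-u[0]
    return u[i0-k]+x*s,v[j0-k]+y*s,a*s,b*s
E
python3 - <<'E'
from h import *
C=tuple(np.load('C3.npy',allow_pickle=True));i=cv2.cvtColor(cv2.imread('pics/w3.png'),cv2.COLOR_BGR2GRAY)
A=at('wrist',289/1.5625,188/1.5625,29.5,C);B=at('wrist',523/1.5625,134/1.5625,29.5,C);print(A,B)
d=B-A;print(np.hypot(*d[:2]));ang=np.arctan2(d[1],d[0]);o=(A+B)[:2]/2
g,u,v=rect('wrist',i,29.7,o,ang,C=C)
for p in((-95,0),(95,0)):print(discfit(g,u,v,p))
for z in(90,30):
  for da in(-.02,0,.02):
    g,u,v=rect('wrist',i,z,o,ang+da,C=C)
    P=g[(v>-30)&(v<30)].mean(0);G=np.gradient(P,.25)
    for lo,hi in((-165,-115),(115,165)):
        s=(u>lo)&(u<hi);k=np.argsort(-abs(G[s]))[:1];print(z,da,u[s][k],G[s][k].round(1),end=' ')
    print()
g,u,v=rect('wrist',i,30,o,ang,C=C);P=g[abs(v)<20].mean(0)
for lo,hi in((-148,-134),(134,148)):print(P[(u>=lo)&(u<hi)][::2].astype(int))
g8=cv2.cvtColor(cv2.resize(rect('wrist',i,30,o,ang,.5,400,220,C)[0],None,fx=1,fy=1),cv2.COLOR_GRAY2BGR);cv2.imwrite('pics/rect.png',g8)
E
```

```text
[506.87912332 293.06422904  29.5       ] [562.9156702  113.44892733  29.5       ]
188.15353091720752
(np.float64(-93.67497253417969), np.float64(-5.196876525878906), np.float64(31.280353546142578), np.float64(35.22739028930664))
(np.float64(94.37273979187012), np.float64(-0.4733257293701172), np.float64(39.27713394165039), np.float64(41.37794876098633))
90 -0.02 [-138.75] [-37.2] 90 -0.02 [115.75] [-38.] 
90 0 [-138.5] [-39.3] 90 0 [115.75] [-40.6] 
90 0.02 [-138.75] [-37.7] 90 0.02 [115.75] [-38.3] 
30 -0.02 [-164.25] [-31.8] 30 -0.02 [141.] [-32.1] 
30 0 [-164.] [-32.9] 30 0 [141.] [-34.2] 
30 0.02 [-164.25] [-31.9] 30 0.02 [141.] [-32.7] 
[ 94  94  94  95  95  95  95  95  94  94  93  94  95  99 104 110 116 122
 127 131 134 136 137 137 139 143 149 157]
[208 208 208 208 208 208 208 207 204 198 191 182 170 157 140 124 111 103
 100 100 101 101 102 102 102 102 103 103]
```

```bash
python3 - <<'E'
from h import *
C=tuple(np.load('C3.npy',allow_pickle=True));im=cv2.imread('pics/w3.png');i=cv2.cvtColor(im,cv2.COLOR_BGR2GRAY)
A=np.array([506.88,293.06]);B=np.array([562.92,113.45]);d=B-A;ang=np.arctan2(d[1],d[0]);o=(A+B)/2
g,u,v=rect('wrist',i,29.7,o,ang,C=C)
# disc centres: radial template of dark ring r 17..18.5
for lo in(-94,94):
    best=max(((-sum(cv2.remap(g,((x+17.7*np.cos(t)-u[0])/.25).astype(np.float32),((y+17.7*np.sin(t)-v[0])/.25).astype(np.float32),1).mean() for t in[np.linspace(0,6.28,90)[None]]),x,y) for x in np.arange(lo-5,lo+5,.25) for y in np.arange(-5,5,.25)))
    print('disc',best)
g,u,v=rect('wrist',i,90,o,ang,C=C)
P=g[abs(v)<30].mean(0);G=np.gradient(P,.25)
for lo,hi,sg in((-165,-115,-1),(125,165,1),(-175,-155,1),(155,175,-1)):
    s=(u>lo)&(u<hi);k=np.argmax(sg*G[s]);print(lo,u[s][k],G[s][k])
S=np.vstack([rect('wrist',im,29.5,A,ang,.2,60,50,C)[0],rect('wrist',im,29.5,B,ang,.2,60,50,C)[0]])
R1=rect('wrist',im,30,o+(A-B)/2*1.47,ang,.15,36,75,C)[0];R2=rect('wrist',im,30,o-(A-B)/2*1.5,ang,.15,36,75,C)[0]
cv2.imwrite('pics/rect.png',np.hstack([S,R1,R2]))
E
```

```text
disc (np.float64(-128.98888888888888), np.float64(-94.5), np.float64(-2.25))
disc (np.float64(-112.34444444444445), np.float64(94.0), np.float64(1.5))
-165 -138.75 -39.26359832635984
125 140.0 35.205020920502136
-175 -165.0 13.907949790794987
155 166.25 -14.803347280334776
```

View pics/rect.png

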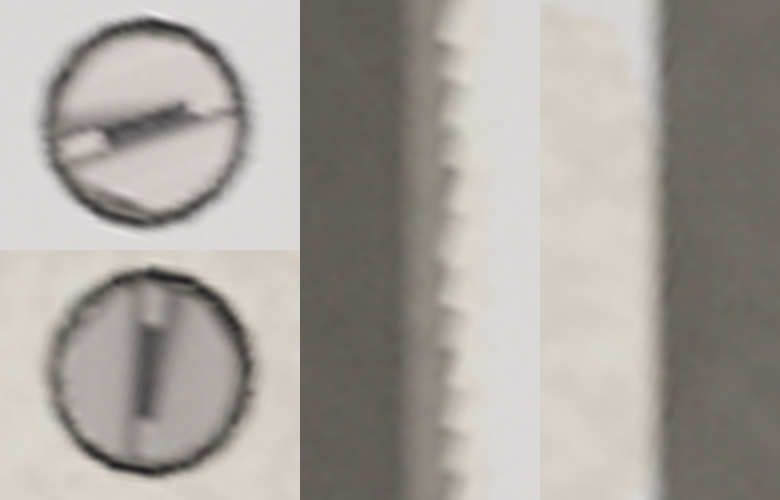

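View summary: disc A's slot is tilted about 15° to the board axis and disc B's slot is parallel to the seam. The dark shadow strip at seam A hides any gap there. The top-edge distances (A 44.3, B 46.0) suggest B is the loose end, so I'll put the camera straight above seam B to check.

Emit:
jog_arm(
  targets=[
    {"xyz":[0.1,0.25,0],"spin":0},
    {"xyz":[0.15,0.4,0],"spin":0},
    {"xyz":[0.2,0.5,0.05],"spin":0},
    {"xyz":[0.15,0.4,0.1],"spin":0},
    {"xyz":[0.1,0.2,0.1],"spin":0},
    {"xyz":[0,0,0],"spin":0},
    {"xyz":[0,0,0],"spin":0},
    {"xyz":[0,0,0],"spin":0},
    {"xyz":[0,0,0],"spin":0},
    {"xyz":[0,0,0],"spin":0},
  ],
)

```text
time: 7.8
tool_pos: [511.2, 64.0, 212.5]
tcp_rot: [3.142, -0.0, 0.066]
contact_force: [0.2, 0.4, -0.9]
grip_width: 25.5
finger_force: 30.0
```

```bash
cat > seam.py <<'E'
from h import *
import sys
k=sys.argv[1]
o=bot.get_obs();print(o['time'],o['tool_pos'].round(1),o['tcp_rot'].round(3),o['moment'].round(3),o['contact_force'].round(1))
C=cam('wrist');np.save(f'C{k}.npy',np.array(C,object),allow_pickle=True);print('eye',C[3].round(1))
im=bot.capture('wrist');cv2.imwrite(f'pics/w{k}.png',im);g=cv2.cvtColor(im,cv2.COLOR_BGR2GRAY)
A=np.array([506.88,293.06]);B=np.array([562.92,113.45]);d=B-A;ang=np.arctan2(d[1],d[0])
D,sg=(B,1) if k=='B' else (A,-1)
r,u,v=rect('wrist',g,29.7,D,ang,.25,150,120,C)
best=max(((-cv2.remap(r,((x+17.7*np.cos(t)-u[0])/.25).astype(np.float32),((y+17.7*np.sin(t)-v[0])/.25).astype(np.float32),1).mean(),x,y) for t in[np.linspace(0,6.28,90)[None]] for x in np.arange(-6,6,.25) for y in np.arange(-6,6,.25)))
print('disc offs',best)
for z in(30,90):
    r,u,v=rect('wrist',g,z,D,ang,.5,180,120,C)
    for lo,hi in((-45,-15),(-15,15),(15,45)):
        P=r[(v>lo)&(v<hi)].mean(0);s=(sg*u>36)&(sg*u<80);print(z,lo,'u0',u[s][0],P[s].astype(int)[::1].tolist())
E
python3 seam.py B
```

```text
7.8 [511.2  64.  212.5] [ 3.142 -0.     0.066] [0.034 0.012 0.037] [ 0.2  0.4 -0.9]
eye [576.5  68.3 370.1]
disc offs (np.float64(-116.1), np.float64(2.0), np.float64(1.75))
30 -45 u0 36.5 [216, 216, 216, 216, 216, 216, 216, 216, 216, 216, 216, 216, 216, 216, 216, 216, 216, 216, 216, 217, 214, 197, 153, 97, 71, 94, 140, 178, 201, 211, 214, 214, 214, 213, 213, 213, 213, 213, 213, 213, 213, 213, 213, 213, 213, 213, 213, 213, 213, 213, 213, 213, 212, 212, 212, 212, 211, 211, 211, 211, 211, 211, 210, 210, 210, 210, 211, 211, 212, 212, 212, 212, 212, 212, 212, 212, 212, 212, 212, 211, 212, 212, 210, 205, 192, 171, 145]
30 -15 u0 36.5 [215, 215, 215, 215, 215, 215, 215, 215, 216, 216, 215, 215, 215, 215, 215, 215, 215, 216, 217, 216, 210, 195, 166, 127, 101, 109, 144, 178, 197, 207, 211, 211, 211, 210, 209, 209, 208, 208, 208, 208, 208, 208, 209, 209, 209, 209, 210, 210, 210, 210, 210, 210, 210, 210, 209, 209, 209, 209, 209, 209, 209, 210, 210, 210, 210, 210, 210, 210, 211, 211, 211, 211, 211, 211, 211, 211, 211, 211, 211, 212, 212, 212, 211, 207, 196, 174, 145]
30 15 u0 36.5 [214, 214, 21
[... 1068 characters left out ...]
, 209, 209, 209, 209, 210, 210, 210, 210, 210, 210, 209, 209, 209, 209, 209, 208, 209, 209, 210, 210, 210, 210, 210, 211, 211, 211, 211, 211, 211, 211, 211, 211, 211, 212, 212, 208, 194, 165, 132, 119, 132, 147, 152, 152, 151, 151, 151, 151, 151, 151]
90 15 u0 36.5 [213, 213, 213, 214, 214, 214, 214, 214, 213, 213, 213, 213, 213, 213, 213, 213, 214, 214, 215, 216, 211, 192, 150, 100, 91, 134, 181, 202, 210, 213, 213, 213, 213, 213, 213, 213, 212, 212, 212, 212, 212, 212, 211, 211, 211, 211, 211, 211, 211, 211, 211, 211, 211, 211, 211, 212, 212, 212, 211, 211, 212, 211, 211, 211, 210, 210, 210, 210, 210, 210, 211, 211, 209, 192, 152, 116, 115, 134, 147, 152, 152, 152, 152, 152, 152, 152, 152]
```

Seam B shows a dark line darker than the panel face and about 1.4 mm wide, so B is the loose end. Next I'll measure disc B's centre and slot angle.

```bash
cat > slot.py <<'E'
from h import *
import sys
def slot(k,D0):
    C=tuple(np.load(f'C{k}.npy',allow_pickle=True));g=cv2.cvtColor(cv2.imread(f'pics/w{k}.png'),cv2.COLOR_BGR2GRAY).astype(np.float32)
    r,u,v=rect('wrist',g,29.7,D0,0,.2,70,70,C)
    t=np.linspace(0,2*np.pi,180)[None]
    f=lambda x,y,R:cv2.remap(r,((x+R*np.cos(t)-u[0])/.2).astype(np.float32),((y+R*np.sin(t)-v[0])/.2).astype(np.float32),1).mean()
    b=max(((-f(x,y,17.7)-f(x,y,17.3)-f(x,y,18.1),x,y) for x in np.arange(-5,5,.2) for y in np.arange(-5,5,.2)))
    D=D0+np.array([b[1],-b[2]]);print(k,'disc',D.round(2),b[0].round(1))
    out=[]
    for a in np.arange(0,np.pi,.01):
        q,U,V=rect('wrist',g,29.5,D,a,.2,24,24,C)
        P=q[:,abs(U)<7].mean(1);P=P[abs(V)<8];out.append((P.var(),a,P))
    w=np.array([o[0] for o in out]);m=w>.6*w.max();A=np.array([o[1] for o in out])
    z=np.angle((w[m]**2*np.exp(2j*A[m])).sum())/2
    print('slot ang peak',out[w.argmax()][1].round(3),'mean',round(z,3),round(z+np.pi,3));print(out[w.argmax()][2][::4].astype(int))
if __name__=='__main__':
    for k in sys.argv[1:]: slot(k,np.array([561.9,111.]))
E
python3 slot.py 3 B
```

```text
3 disc [561.5 113.2] -341.4
slot ang peak 0.19 mean 0.179 3.321
[171 169 166 160 149 134 117 100  87  82  87 103 118 133 146 156 162 165
 167 168]
B disc [561.7 111.2] -356.6
slot ang peak 0.21 mean 0.196 3.338
[184 184 183 175 157 133 107  86  76  77  85  96 120 149 165 176 182 184
 183 184]
```

```bash
python3 - <<'E'
from h import *
o=bot.get_obs();p=o['tool_pos'];t=p-[0,0,101.7]
s=bot.capture('side');u,v=proj('side',t);print(u,v)
u,v=int(u),int(v)
a=cv2.resize(s[v-45:v+15,u-30:u+30],(400,400),interpolation=cv2.INTER_CUBIC)
w=cv2.imread('pics/wB.png');C=tuple(np.load('CB.npy',allow_pickle=True))
x,y=proj('wrist',t,C);print(x,y);x,y=int(x),int(y)
b=cv2.resize(w[y-30:y+10,x-20:x+20],(400,400),interpolation=cv2.INTER_CUBIC)
cv2.imwrite('pics/blade.png',np.clip((np.hstack([a,b])/255.)**.6*255,0,255).astype(np.uint8))
E
```

```text
273.4801239621918 225.401777081585
255.29171746988482 193.9992185400861
```

View pics/blade.png

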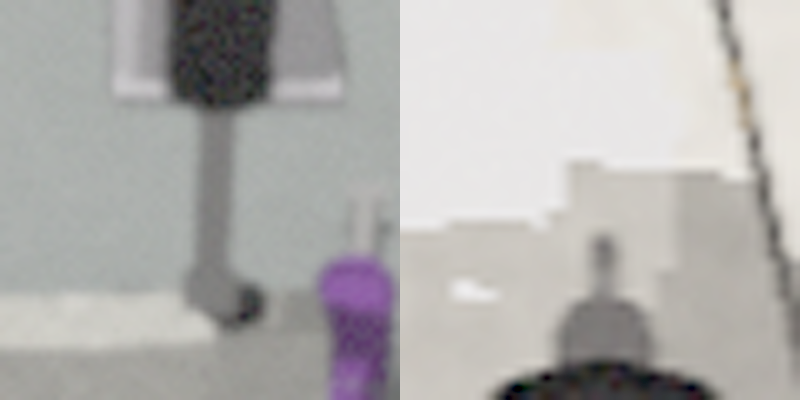

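The blade's width lies along tool x and its tip falls where predicted. Turning clockwise from here would take joint 6 close to its limit, so I'll move above disc B and give the tool a half turn first.

Emit:
jog_arm(
  targets=[
    {"xyz":[0.22,-0.18,0],"spin":0},
    {"xyz":[0.22,-0.18,0],"spin":0},
    {"xyz":[0.23,-0.19,0],"spin":0},
    {"xyz":[0,0,0],"spin":-1},
    {"xyz":[0,0,0],"spin":-1},
    {"xyz":[0,0,0],"spin":-1},
    {"xyz":[0,0,0],"spin":-1},
    {"xyz":[0,0,0],"spin":-1},
    {"xyz":[0,0,0],"spin":-1},
    {"xyz":[0,0,0],"spin":-1},
  ],
)

```text
time: 9.15
tool_pos: [561.8, 111.0, 212.2]
tcp_rot: [-3.142, 0.0, 0.769]
contact_force: [0.3, 0.0, -1.6]
grip_width: 25.9
finger_force: 30.0
```

Emit:
jog_arm(
  targets=[
    {"xyz":[0,0,0],"spin":-1},
    {"xyz":[0,0,0],"spin":-1},
    {"xyz":[0,0,0],"spin":-1},
    {"xyz":[0,0,0],"spin":-1},
    {"xyz":[0,0,0],"spin":-1},
    {"xyz":[0,0,0],"spin":-1},
    {"xyz":[0,0,0],"spin":-1},
    {"xyz":[0,0,0],"spin":-1},
    {"xyz":[0,0,0],"spin":-1},
    {"xyz":[0,0,0],"spin":-1},
  ],
)

```text
time: 10.4
tool_pos: [561.8, 111.1, 212.2]
tcp_rot: [-3.141, 0.0, 1.769]
contact_force: [-1.1, 1.3, -1.6]
grip_width: 26.6
finger_force: 30.0
```

Emit:
jog_arm(
  targets=[
    {"xyz":[0,0,0],"spin":-1},
    {"xyz":[0,0,0],"spin":-1},
    {"xyz":[0,0,0],"spin":-1},
    {"xyz":[0,0,0],"spin":-1},
    {"xyz":[0,0,0],"spin":-1},
    {"xyz":[0,0,0],"spin":-1},
    {"xyz":[0,0,0],"spin":-1},
    {"xyz":[0,0,0],"spin":-1},
    {"xyz":[0,0,0],"spin":-1},
    {"xyz":[0,0,0],"spin":-1},
  ],
)

```text
time: 11.65
tool_pos: [561.8, 111.0, 212.2]
tcp_rot: [-3.141, -0.0, 2.769]
contact_force: [-0.4, 0.4, -0.9]
grip_width: 25.8
finger_force: 30.0
```

Emit:
jog_arm(
  targets=[
    {"xyz":[0,0,0],"spin":-1},
    {"xyz":[0,0,0],"spin":-1},
    {"xyz":[0,0,0],"spin":-1},
    {"xyz":[0,0,0],"spin":-1},
    {"xyz":[0,0,0],"spin":-1},
    {"xyz":[0,0,0],"spin":-0.7},
    {"xyz":[0,0,0],"spin":0},
    {"xyz":[0,0,0],"spin":0},
    {"xyz":[0,0,0],"spin":0},
    {"xyz":[0,0,0],"spin":0},
  ],
)

```text
time: 12.9
tool_pos: [561.9, 111.1, 212.3]
tcp_rot: [-3.142, 0.0, -2.948]
contact_force: [0.2, 0.8, -0.5]
grip_width: 26.1
finger_force: 30.0
```

```bash
cat > look.py <<'E'
from h import *
from slot import slot
import sys
k=sys.argv[1]
o=bot.get_obs();print(o['time'],o['tool_pos'].round(2),o['tcp_rot'].round(3),o['joint_positions'].round(2),o['moment'].round(3),o['contact_force'].round(1))
C=cam('wrist');np.save(f'C{k}.npy',np.array(C,object),allow_pickle=True);print('eye',C[3].round(1))
cv2.imwrite(f'pics/w{k}.png',bot.capture('wrist'))
slot(k,np.array([561.9,111.]))
t=o['tool_pos']-[0,0,101.7];print('tip px',proj('wrist',t,C),'disc px',proj('wrist',[561.7,111.2,29.5],C))
E
python3 look.py D
```

```text
12.9 [561.87 111.08 212.3 ] [-3.142  0.    -2.948] [ 0.06  0.44  1.41 -0.    1.29 -1.7 ] [ 0.095 -0.161  0.001] [ 0.2  0.8 -0.5]
eye [498.5  98.5 369.9]
D disc [564.3 110. ] -331.0
slot ang peak 0.21 mean 0.154 3.295
[200 186 163 134  99  80  86  95 105 114 136 160 174 186 193 195 197 198
 198 197]
tip px [254.98218917 192.93291759] disc px [255.07026919 175.98941262]
```

```bash
python3 - <<'E'
import cv2
g=cv2.cvtColor(cv2.imread('pics/wD.png'),cv2.COLOR_BGR2GRAY)
print('     ',*range(236,276))
for r in range(154,200): print(r,*['%3d'%x for x in g[r,236:276]])
E
```

```text
236 237 238 239 240 241 242 243 244 245 246 247 248 249 250 251 252 253 254 255 256 257 258 259 260 261 262 263 264 265 266 267 268 269 270 271 272 273 274 275
154 142 144 144 141 140 138 139 141 141 154 165 166 167 168 169 168 167 166 169 171 172 172 170 167 168 169 170 170 168 171 172 170 167 166 165 166 166 168 168 166
155 141 143 145 142 139 137 137 140 142 153 165 165 166 169 170 167 167 166 167 169 172 173 171 169 168 169 168 168 169 170 169 170 169 166 164 163 165 164 165 166
156 144 144 143 140 138 136 135 137 138 152 164 166 168 170 170 169 167 167 166 169 171 172 172 169 167 167 168 167 168 169 168 196 210 188 166 163 160 162 196 208
157 143 144 142 142 139 137 137 137 148 162 164 166 168 169 169 169 169 168 168 169 169 171 172 169 167 166 168 167 167 166 195 215 217 213 187 164 162 160 202 217
158 143 143 143 141 140 140 138 136 151 163 165 164 166 166 168 168 168 168 169 168 166 167 167 166 165 168 167 169 167 164 170 177 178 181 174 167 165 163 174 180
159 142 143 142 141 142 143 141 139 151 163 166 165 163 165 166 168 170 169 169 167 164 162 163 166 168 169 169 169 166 
[... 5903 characters left out ...]
 216 216 216 213 213 213 211 211 210 209 210
196 216 216 215 214 211 209 210 210 212 214 215 214 214 202 153  76  78  76  77  78  77  74  76  71 172 206 209 212 215 215 214 214 213 213 212 210 211 212 210 210
197 214 215 213 213 210 209 209 211 212 214 214 214 215 203 154  71  77  77  76  76  78  78  77  73 152 196 208 209 213 215 214 212 210 211 210 211 210 211 210 210
198 210 211 212 211 211 209 209 208 209 209 212 213 216 205 153  76  77  76  70  61  69  75  76  74 150 194 205 207 209 211 213 211 209 209 208 209 209 209 208 208
199 210 210 211 210 211 209 209 207 209 208 210 214 216 193 120  43  38  21  14  17  14  23  33  49 149 196 205 203 204 208 210 210 207 207 208 208 209 208 207 210
```

The ring is centred at about (255.7,177) px, and the slot is about 0.8 px right of the shaft line and turned slightly. I'll correct by +0.8 mm in tool y and -0.03 rad, then descend to about 20 mm above the slot and re-check.

Emit:
jog_arm(
  targets=[
    {"xyz":[-0.006,0.01,0],"spin":-0.3},
    {"xyz":[0,0,0.2],"spin":0},
    {"xyz":[0,0,0.2],"spin":0},
    {"xyz":[0,0,0.2],"spin":0},
    {"xyz":[0,0,0.15],"spin":0},
    {"xyz":[0,0,0.1],"spin":0},
    {"xyz":[0,0,0],"spin":0},
    {"xyz":[0,0,0],"spin":0},
  ],
)

```text
invalid input
```

Emit:
jog_arm(
  targets=[
    {"xyz":[-0.006,0.01,0],"spin":-0.3},
    {"xyz":[0,0,0.2],"spin":0},
    {"xyz":[0,0,0.2],"spin":0},
    {"xyz":[0,0,0.2],"spin":0},
    {"xyz":[0,0,0.15],"spin":0},
    {"xyz":[0,0,0.1],"spin":0},
    {"xyz":[0,0,0],"spin":0},
    {"xyz":[0,0,0],"spin":0},
    {"xyz":[0,0,0],"spin":0},
    {"xyz":[0,0,0],"spin":0},
  ],
)

```text
time: 14.2
tool_pos: [562.3, 111.9, 144.7]
tcp_rot: [-3.141, 0.001, -2.917]
contact_force: [0.5, -0.4, -1.3]
grip_width: 25.9
finger_force: 30.0
```

```bash
python3 look.py E; python3 - <<'E'
import cv2
g=cv2.cvtColor(cv2.imread('pics/wE.png'),cv2.COLOR_BGR2GRAY)
print('     ',*range(236,276))
for r in range(158,204): print(r,*['%3d'%x for x in g[r,236:276]])
E
```

```text
14.2 [562.35 111.94 144.66] [-3.141e+00  1.000e-03 -2.917e+00] [ 0.06  0.5   1.51 -0.    1.13 -1.73] [ 0.142 -0.124  0.027] [ 0.5 -0.4 -1.3]
eye [499.3  97.5 302.2]
E disc [562.5 110. ] -189.7
slot ang peak 0.39 mean 0.443 3.584
[117 112 106  94  78  68  69  73  73  75  79  85  91  96 108 119 126 129
 140 148]
tip px [254.98535585 192.8319363 ] disc px [254.36932934 188.55320512]
      236 237 238 239 240 241 242 243 244 245 246 247 248 249 250 251 252 253 254 255 256 257 258 259 260 261 262 263 264 265 266 267 268 269 270 271 272 273 274 275
158 144 143 143 143 143 143 138 137 136 139 140 139 138 140 158 169 170 169 168 169 170 171 172 171 169 169 167 167 166 166 166 167 168 168 169 170 170 167 167 169
159 144 143 142 144 142 142 140 136 137 138 137 137 140 141 156 169 166 167 168 169 170 171 171 169 168 167 166 167 168 168 168 168 166 168 169 169 168 165 167 168
160 142 141 141 140 143 143 141 139 138 138 138 138 140 154 166 168 165 166 167 168 172 171 171 170 168 165 166 167 169 168 167 168 168 169 169 167 167 165 166 169
161 140 137 139 138 142 142 140 139 138 138 140 140 141 156
[... 6292 characters left out ...]
 187 190 192 175 130 122 182 165  70  50 155
200  47  68  93  94 106 167 192 186 183 169 134 108  77  14  12   8  16  21   6   8  14  17  14   9  16  50  62 123 150 174 192 179 140  99 157 168 111  55 115 193
201  47  52  61  89  97 119 172 189 156  79  16  12  11   3  15  18  15  10  14  22  18  16  17  17  15  10  11  12  14  88 152 150 111 112 150 131  52  47 182 216
202 146  46  53  62  87 107 135 135  80  19  10  15  16  16  17  18  22  25  22  21  23  24  21  21  16  13  25   9   9   1  60  98 138 180 162  81  52 152 204 216
203 190 112  48  54  73  92  88  51  17  20  15  18  24  25  25  22  25  16  26  17  21  22  21  26  19  23  19  16  21  14  18  61 158 150  71  59  78 187 217 215
```

The blade now lies over the slot to within a few tenths of a millimetre. I'll descend gently and feel for entry: the mouth is at TCP z of about 131.2 and the floor at about 126.

Emit:
jog_arm(
  targets=[
    {"xyz":[0,0.003,0.05],"spin":0},
    {"xyz":[0,0,0.05],"spin":0},
    {"xyz":[0,0,0.04],"spin":0},
    {"xyz":[0,0,0.01],"spin":0},
    {"xyz":[0,0,0.01],"spin":0},
    {"xyz":[0,0,0.01],"spin":0},
    {"xyz":[0,0,0.01],"spin":0},
    {"xyz":[0,0,0],"spin":0},
    {"xyz":[0,0,0],"spin":0},
    {"xyz":[0,0,0],"spin":0},
  ],
)

```text
time: 15.5
tool_pos: [562.1, 112.1, 129.9]
tcp_rot: [-3.141, 0.0, -2.917]
contact_force: [-0.2, -0.2, -0.7]
grip_width: 25.8
finger_force: 30.0
```

There is no force with the tip at about 28.2 mm, so the blade is entering the slot. I'll keep going down.

Emit:
jog_arm(
  targets=[
    {"xyz":[0,0,0.008],"spin":0},
    {"xyz":[0,0,0.008],"spin":0},
    {"xyz":[0,0,0.008],"spin":0},
    {"xyz":[0,0,0.006],"spin":0},
    {"xyz":[0,0,0.006],"spin":0},
    {"xyz":[0,0,0.006],"spin":0},
    {"xyz":[0,0,0],"spin":0},
    {"xyz":[0,0,0],"spin":0},
    {"xyz":[0,0,0],"spin":0},
    {"xyz":[0,0,0],"spin":0},
  ],
)

```text
time: 16.75
tool_pos: [562.1, 112.1, 126.6]
tcp_rot: [-3.142, 0.0, -2.917]
contact_force: [0.1, 0.3, -1.0]
grip_width: 25.9
finger_force: 30.0
```

```bash
cat > st.py <<'E'
from plant import bot
o=bot.get_obs();print(o['time'],o['tool_pos'].round(2),o['tcp_rot'].round(3),'M',o['moment'].round(3),'F',o['contact_force'].round(1),'j6',o['joint_positions'][5].round(3),'t6',o['tau'][5].round(3),o['grip_width'].round(1))
E
python3 st.py
```

```text
Traceback (most recent call last):
  File "st.py", line 2, in <module>
    o=bot.get_obs();print(o['time'],o['tool_pos'].round(2),o['tcp_rot'].round(3),'M',o['moment'].round(3),'F',o['contact_force'].round(1),'j6',o['joint_positions'][5].round(3),'t6',o['tau'][5].round(3),o['grip_width'].round(1))
                                                                                                                                                                                                          ^^^^^^^^^^^^^^^^^^^^^
AttributeError: 'float' object has no attribute 'round'
```

The tip is about 24.9 mm above the bench with no force, so it is in the slot. I'll start turning clockwise.

Emit:
jog_arm(
  targets=[
    {"xyz":[0,0,0],"spin":0.4},
    {"xyz":[0,0,0],"spin":0.4},
    {"xyz":[0,0,0],"spin":0.4},
    {"xyz":[0,0,0],"spin":0.4},
    {"xyz":[0,0,0],"spin":0.4},
    {"xyz":[0,0,0],"spin":0.4},
    {"xyz":[0,0,0],"spin":0},
    {"xyz":[0,0,0],"spin":0},
    {"xyz":[0,0,0],"spin":0},
    {"xyz":[0,0,0],"spin":0},
  ],
)

```text
time: 18.0
tool_pos: [562.1, 111.9, 126.5]
tcp_rot: [-3.141, 0.0, 3.126]
contact_force: [0.1, -2.3, -0.5]
grip_width: 25.6
finger_force: 30.0
```

```bash
sed -i "s/o\['grip_width'\].round(1)/o['grip_width']/;s/o\['tau'\]\[5\].round(3)/o['tau'].round(3)/" st.py
python3 st.py; python3 st.py
```

```text
18.0 [562.15 111.93 126.54] [-3.141  0.     3.126] M [-0.621 -0.156  0.123] F [ 0.1 -2.3 -0.5] j6 -1.492 t6 [ 1.3310e+00 -5.0344e+01 -2.2380e+01  9.3700e-01  1.2000e-02  7.8000e-02] 25.63794119786875
18.0 [562.15 111.93 126.54] [-3.141  0.     3.126] M [-0.621 -0.156  0.123] F [ 0.1 -2.3 -0.5] j6 -1.492 t6 [ 1.3310e+00 -5.0344e+01 -2.2380e+01  9.3700e-01  1.2000e-02  7.8000e-02] 25.63794119786875
```

Mz is 0.12 N m, which is the expected drive torque, so the blade is engaged. I'll continue.

Emit:
jog_arm(
  targets=[
    {"xyz":[0,0,0],"spin":0.4},
    {"xyz":[0,0,0],"spin":0.4},
    {"xyz":[0,0,0],"spin":0.4},
    {"xyz":[0,0,0],"spin":0.4},
    {"xyz":[0,0,0],"spin":0.4},
    {"xyz":[0,0,0],"spin":0.4},
    {"xyz":[0,0,0],"spin":0.4},
    {"xyz":[0,0,0],"spin":0.2},
    {"xyz":[0,0,0],"spin":0},
    {"xyz":[0,0,0],"spin":0},
  ],
)

```text
time: 19.25
tool_pos: [562.1, 112.1, 126.5]
tcp_rot: [-3.141, 0.0, 2.826]
contact_force: [-0.1, -2.6, -1.2]
grip_width: 25.9
finger_force: 30.0
```

```bash
python3 st.py
```

```text
19.25 [562.15 112.13 126.54] [-3.141  0.     2.826] M [-0.491 -0.181  0.126] F [-0.1 -2.6 -1.2] j6 -1.192 t6 [  1.072 -50.346 -22.284   0.824   0.092   0.119] 25.892162682611588
```

Emit:
jog_arm(
  targets=[
    {"xyz":[0,0,0],"spin":0.1},
    {"xyz":[0,0,0],"spin":0.1},
    {"xyz":[0,0,0],"spin":0.1},
    {"xyz":[0,0,0],"spin":0.1},
    {"xyz":[0,0,0],"spin":0.1},
    {"xyz":[0,0,0],"spin":0.1},
    {"xyz":[0,0,0],"spin":0.1},
    {"xyz":[0,0,0],"spin":0.1},
    {"xyz":[0,0,0],"spin":0},
    {"xyz":[0,0,0],"spin":0},
  ],
)

```text
time: 20.5
tool_pos: [562.2, 112.2, 126.5]
tcp_rot: [3.142, 0.0, 2.746]
contact_force: [0.4, -1.9, -1.1]
grip_width: 25.8
finger_force: 30.0
```

```bash
python3 st.py
```

```text
20.5 [562.17 112.19 126.55] [3.142 0.    2.746] M [-0.398 -0.266  0.132] F [ 0.4 -1.9 -1.1] j6 -1.112 t6 [  0.96  -50.294 -22.102   0.747   0.214   0.125] 25.812025192417995
```

Emit:
jog_arm(
  targets=[
    {"xyz":[0,0,0],"spin":0.1},
    {"xyz":[0,0,0],"spin":0.1},
    {"xyz":[0,0,0],"spin":0.1},
    {"xyz":[0,0,0],"spin":0.1},
    {"xyz":[0,0,0],"spin":0.1},
    {"xyz":[0,0,0],"spin":0.1},
    {"xyz":[0,0,0],"spin":0.1},
    {"xyz":[0,0,0],"spin":0.1},
    {"xyz":[0,0,0],"spin":0},
    {"xyz":[0,0,0],"spin":0},
  ],
)

```text
time: 21.75
tool_pos: [562.2, 112.2, 126.5]
tcp_rot: [3.142, 0.0, 2.666]
contact_force: [1.1, -1.1, -1.3]
grip_width: 26.0
finger_force: 30.0
```

```bash
python3 st.py
```

```text
21.75 [562.17 112.22 126.54] [3.142 0.    2.666] M [-0.269 -0.357  0.142] F [ 1.1 -1.1 -1.3] j6 -1.032 t6 [  0.569 -50.258 -21.887   0.478   0.368   0.123] 26.02918309680631
```

Emit:
jog_arm(
  targets=[
    {"xyz":[0,0,0],"spin":0.1},
    {"xyz":[0,0,0],"spin":0.1},
    {"xyz":[0,0,0],"spin":0.1},
    {"xyz":[0,0,0],"spin":0.1},
    {"xyz":[0,0,0],"spin":0.1},
    {"xyz":[0,0,0],"spin":0.1},
    {"xyz":[0,0,0],"spin":0.1},
    {"xyz":[0,0,0],"spin":0.1},
    {"xyz":[0,0,0],"spin":0},
    {"xyz":[0,0,0],"spin":0},
  ],
)

```text
time: 23.0
tool_pos: [562.2, 112.2, 126.5]
tcp_rot: [3.142, 0.0, 2.586]
contact_force: [1.0, 0.2, -1.3]
grip_width: 26.0
finger_force: 30.0
```

```bash
python3 st.py
```

```text
23.0 [562.16 112.21 126.52] [3.142 0.    2.586] M [-0.064 -0.49   0.134] F [ 1.   0.2 -1.3] j6 -0.952 t6 [  0.115 -50.235 -21.596   0.172   0.588   0.133] 25.96666031015067
```

Emit:
jog_arm(
  targets=[
    {"xyz":[0,0,0],"spin":0.1},
    {"xyz":[0,0,0],"spin":0.1},
    {"xyz":[0,0,0],"spin":0.1},
    {"xyz":[0,0,0],"spin":0.1},
    {"xyz":[0,0,0],"spin":0.1},
    {"xyz":[0,0,0],"spin":0.1},
    {"xyz":[0,0,0],"spin":0.1},
    {"xyz":[0,0,0],"spin":0.1},
    {"xyz":[0,0,0],"spin":0},
    {"xyz":[0,0,0],"spin":0},
  ],
)

```text
time: 24.25
tool_pos: [562.2, 112.2, 126.6]
tcp_rot: [3.141, 0.0, 2.506]
contact_force: [1.9, 1.4, -1.0]
grip_width: 25.7
finger_force: 30.0
```

```bash
python3 st.py
```

```text
24.25 [562.2  112.19 126.57] [3.141 0.    2.506] M [ 0.231 -0.685  0.184] F [ 1.9  1.4 -1. ] j6 -0.872 t6 [ -0.323 -50.196 -21.233  -0.131   0.858   0.141] 25.72666424280388
```

Emit:
jog_arm(
  targets=[
    {"xyz":[0,0,0],"spin":0.1},
    {"xyz":[0,0,0],"spin":0.1},
    {"xyz":[0,0,0],"spin":0.1},
    {"xyz":[0,0,0],"spin":0},
    {"xyz":[0,0,0],"spin":0},
    {"xyz":[0,0,0],"spin":0},
    {"xyz":[0,0,0],"spin":0},
    {"xyz":[0,0,0],"spin":0},
    {"xyz":[0,0,0],"spin":0},
    {"xyz":[0,0,0],"spin":0},
  ],
)

```text
time: 25.5
tool_pos: [562.2, 112.2, 126.6]
tcp_rot: [3.142, 0.0, 2.476]
contact_force: [2.6, 0.9, -1.1]
grip_width: 25.6
finger_force: 30.0
```

```bash
python3 st.py
```

```text
25.5 [562.17 112.17 126.56] [3.142 0.    2.476] M [ 0.334 -0.833  0.085] F [ 2.6  0.9 -1.1] j6 -0.842 t6 [ -0.542 -50.104 -20.841  -0.281   1.129   0.158] 25.62416794922665
```

```bash
cat > st.py <<'E'
from plant import bot
import numpy as np
L=[]
for k in range(6):
    o=bot.get_obs();L.append(np.r_[o['moment'],o['contact_force'],o['tau'][5]])
    if k<5: bot.capture('top')
L=np.array(L);print(round(o['time'],2),o['tool_pos'].round(2),'yaw',o['tcp_rot'][2].round(3),'Mz',L[:,2].round(3),L[:,2].mean().round(3),'t6',L[:,6].round(3),'M,F',L.mean(0).round(2))
E
python3 st.py
```

```text
25.75 [562.17 112.16 126.55] yaw 2.476 Mz [0.085 0.178 0.168 0.144 0.138 0.141] 0.142 t6 [0.158 0.158 0.158 0.158 0.158 0.158] M,F [ 0.37 -0.83  0.14  2.89  1.18 -1.43  0.16]
```

Emit:
jog_arm(
  targets=[
    {"xyz":[0,0,0],"spin":0.1},
    {"xyz":[0,0,0],"spin":0.1},
    {"xyz":[0,0,0],"spin":0.1},
    {"xyz":[0,0,0],"spin":0.1},
    {"xyz":[0,0,0],"spin":0},
    {"xyz":[0,0,0],"spin":0},
    {"xyz":[0,0,0],"spin":0},
    {"xyz":[0,0,0],"spin":0},
    {"xyz":[0,0,0],"spin":0},
    {"xyz":[0,0,0],"spin":0},
  ],
)

```text
time: 27.0
tool_pos: [562.2, 112.2, 126.5]
tcp_rot: [3.142, 0.0, 2.436]
contact_force: [3.5, 0.5, -1.0]
grip_width: 25.9
finger_force: 30.0
```

```bash
python3 st.py
```

```text
27.25 [562.18 112.15 126.54] yaw 2.436 Mz [0.17  0.171 0.203 0.158 0.231 0.167] 0.183 t6 [0.188 0.188 0.188 0.188 0.188 0.188] M,F [ 0.45 -1.02  0.18  3.28  0.97 -1.23  0.19]
```

Emit:
jog_arm(
  targets=[
    {"xyz":[0,0,0],"spin":0.1},
    {"xyz":[0,0,0],"spin":0.1},
    {"xyz":[0,0,0],"spin":0.1},
    {"xyz":[0,0,0],"spin":0.1},
    {"xyz":[0,0,0],"spin":0.1},
    {"xyz":[0,0,0],"spin":0},
    {"xyz":[0,0,0],"spin":0},
    {"xyz":[0,0,0],"spin":0},
    {"xyz":[0,0,0],"spin":0},
    {"xyz":[0,0,0],"spin":0},
  ],
)

```text
time: 28.5
tool_pos: [562.2, 112.1, 126.6]
tcp_rot: [3.142, 0.0, 2.386]
contact_force: [3.2, 1.9, -1.7]
grip_width: 26.0
finger_force: 30.0
```

```bash
python3 st.py
```

```text
28.75 [562.19 112.17 126.55] yaw 2.386 Mz [0.22  0.225 0.225 0.227 0.216 0.18 ] 0.215 t6 [0.222 0.222 0.222 0.222 0.222 0.222] M,F [ 0.49 -1.25  0.22  4.04  1.73 -1.41  0.22]
```

Emit:
jog_arm(
  targets=[
    {"xyz":[0,0,0],"spin":0.1},
    {"xyz":[0,0,0],"spin":0.1},
    {"xyz":[0,0,0],"spin":0.1},
    {"xyz":[0,0,0],"spin":0.1},
    {"xyz":[0,0,0],"spin":0.1},
    {"xyz":[0,0,0],"spin":0},
    {"xyz":[0,0,0],"spin":0},
    {"xyz":[0,0,0],"spin":0},
    {"xyz":[0,0,0],"spin":0},
    {"xyz":[0,0,0],"spin":0},
  ],
)

```text
time: 30.0
tool_pos: [562.2, 112.2, 126.5]
tcp_rot: [3.142, 0.0, 2.336]
contact_force: [4.8, 1.7, -1.7]
grip_width: 26.1
finger_force: 30.0
```

```bash
python3 st.py
```

```text
30.25 [562.2  112.17 126.58] yaw 2.336 Mz [0.234 0.272 0.218 0.279 0.258 0.249] 0.252 t6 [0.266 0.266 0.266 0.266 0.266 0.266] M,F [ 0.53 -1.46  0.25  4.88  1.53 -1.61  0.27]
```

Emit:
jog_arm(
  targets=[
    {"xyz":[0,0,0],"spin":0.08},
    {"xyz":[0,0,0],"spin":0.08},
    {"xyz":[0,0,0],"spin":0.08},
    {"xyz":[0,0,0],"spin":0},
    {"xyz":[0,0,0],"spin":0},
    {"xyz":[0,0,0],"spin":0},
    {"xyz":[0,0,0],"spin":0},
    {"xyz":[0,0,0],"spin":0},
    {"xyz":[0,0,0],"spin":0},
    {"xyz":[0,0,0],"spin":0},
  ],
)

```text
time: 31.5
tool_pos: [562.2, 112.2, 126.5]
tcp_rot: [3.142, 0.0, 2.312]
contact_force: [4.9, 1.9, -1.9]
grip_width: 25.8
finger_force: 30.0
```

```bash
python3 st.py
```

```text
31.75 [562.21 112.16 126.56] yaw 2.312 Mz [0.295 0.32  0.311 0.259 0.328 0.321] 0.306 t6 [0.285 0.286 0.286 0.286 0.285 0.285] M,F [ 0.52 -1.48  0.31  4.57  1.6  -1.66  0.29]
```

Torque is about 0.286 N m on joint 6, with Mz agreeing, so the disc is firmly tight and I'm stopping here. I'll unwind within the play and lift out.

Emit:
jog_arm(
  targets=[
    {"xyz":[0,0,0],"spin":-0.4},
    {"xyz":[0,0,0],"spin":-0.4},
    {"xyz":[0,0,0],"spin":-0.4},
    {"xyz":[0,0,0],"spin":0},
    {"xyz":[0,0,-0.02],"spin":0},
    {"xyz":[0,0,-0.03],"spin":0},
    {"xyz":[0,0,-0.05],"spin":0},
    {"xyz":[0,0,-0.2],"spin":0},
    {"xyz":[0,0,-0.4],"spin":0},
    {"xyz":[0,0,-0.4],"spin":0},
  ],
)

```text
time: 33.0
tool_pos: [561.4, 111.8, 216.2]
tcp_rot: [-3.14, -0.001, 2.431]
contact_force: [0.4, 0.7, -1.4]
grip_width: 25.9
finger_force: 30.0
```

Emit:
jog_arm(
  targets=[
    {"xyz":[0,0,-0.1],"spin":0.9},
    {"xyz":[0,0,-0.1],"spin":0.9},
    {"xyz":[0,0,0],"spin":0.9},
    {"xyz":[0,0,0],"spin":0.9},
    {"xyz":[0,0,0],"spin":0.9},
    {"xyz":[0,0,0],"spin":0.9},
    {"xyz":[0,0,0],"spin":1.0},
    {"xyz":[-0.5,0.02,0],"spin":0},
    {"xyz":[-0.6,0.02,0],"spin":0},
    {"xyz":[-0.3,0.02,0],"spin":0},
  ],
)

```text
time: 34.25
tool_pos: [591.0, 1.6, 231.5]
tcp_rot: [-3.141, 0.001, 1.79]
contact_force: [0.7, 0.1, -0.4]
grip_width: 25.6
finger_force: 30.0
```

```bash
sed -i "s/if k=='B'/if k[0]=='B'/" seam.py; python3 seam.py B2 | cut -c1-330; python3 slot.py B2
```

```text
34.25 [591.    1.6 231.5] [-3.141e+00  1.000e-03  1.790e+00] [ 0.032 -0.156  0.01 ] [ 0.7  0.1 -0.4]
eye [577.5  65.1 389. ]
disc offs (np.float64(-136.51111111111112), np.float64(4.0), np.float64(1.25))
30 -45 u0 36.5 [216, 216, 216, 216, 216, 216, 216, 216, 216, 216, 216, 216, 216, 216, 216, 216, 216, 216, 216, 215, 214, 213, 212, 213, 212, 212, 212, 211, 211, 212, 213, 215, 217, 217, 216, 216, 216, 216, 216, 216, 216, 216, 216, 216, 216, 217, 217, 216, 216, 216, 216, 217, 217, 217, 217, 216, 216, 216, 217, 217, 217, 217, 216,
30 -15 u0 36.5 [216, 216, 216, 216, 216, 216, 216, 216, 216, 216, 216, 216, 216, 216, 216, 216, 216, 216, 216, 215, 214, 213, 212, 212, 212, 212, 211, 211, 211, 212, 214, 215, 216, 216, 216, 216, 216, 216, 216, 216, 217, 216, 216, 216, 216, 217, 217, 216, 216, 216, 216, 216, 216, 216, 216, 216, 216, 216, 216, 216, 217, 217, 217,
30 15 u0 36.5 [216, 216, 216, 216, 216, 216, 216, 216, 216, 216, 216, 216, 216, 216, 216, 216, 216, 216, 216, 215, 214, 212, 211, 211, 212, 212, 211, 211, 212, 212, 214, 215, 216, 216, 216, 217, 217, 216, 216, 217, 217, 216, 216, 217,
[... 538 characters left out ...]
 216, 216, 215, 213, 212, 212, 212, 211, 211, 211, 212, 214, 216, 216, 216, 216, 216, 216, 217, 216, 216, 216, 216, 217, 217, 216, 216, 217, 216, 216, 216, 216, 216, 216, 216, 217, 217, 216, 217, 217, 216, 216, 216, 217,
90 15 u0 36.5 [216, 216, 216, 216, 216, 216, 216, 216, 216, 216, 216, 216, 216, 216, 216, 216, 216, 216, 216, 216, 216, 215, 213, 212, 212, 212, 212, 212, 211, 212, 214, 216, 216, 216, 216, 216, 216, 216, 217, 216, 216, 216, 217, 217, 216, 216, 216, 216, 216, 216, 216, 216, 217, 217, 216, 216, 216, 216, 216, 216, 217, 217, 217, 
B2 disc [562.9 109.4] -414.9
slot ang peak 2.59 mean -0.566 2.576
[205 205 204 204 202 199 192 180 163 142 120 101  89  87  99 122 151 175
 191 201]
```

The gap line is gone and the disc has turned about 0.77 rad. I'll return the driver to its hole.

Emit:
jog_arm(
  targets=[
    {"xyz":[-0.3,-0.1,0],"spin":0},
    {"xyz":[-0.5,-0.15,0],"spin":0},
    {"xyz":[-0.6,-0.18,0],"spin":0},
    {"xyz":[-0.6,-0.18,0],"spin":0},
    {"xyz":[-0.6,-0.17,0],"spin":0},
    {"xyz":[-0.5,-0.14,0],"spin":0},
    {"xyz":[-0.3,-0.08,0],"spin":0},
    {"xyz":[-0.14,-0.035,0],"spin":0},
    {"xyz":[0,0,0],"spin":0},
    {"xyz":[0,0,0],"spin":0},
  ],
)

```text
time: 35.55
tool_pos: [572.9, -289.0, 230.7]
tcp_rot: [3.142, -0.001, 1.793]
contact_force: [-0.2, 0.0, -1.1]
grip_width: 25.7
finger_force: 30.0
```

```bash
python3 - <<'E'
from h import *
o=bot.get_obs();p=o['tool_pos'];print(o['time'],p.round(2),o['tcp_rot'].round(3))
C=cam('wrist');g=cv2.cvtColor(bot.capture('wrist'),cv2.COLOR_BGR2GRAY);cv2.imwrite('pics/wS.png',g)
print('tip',proj('wrist',p-[0,0,101.7],C),'hole',proj('wrist',[571.85,-293.14,76],C))
x=255;y=int(proj('wrist',[571.85,-293.14,76],C)[1])
print('      ',*range(x-18,x+19,1))
for r in range(y-16,y+20):print(r,*['%3d'%q for q in g[r,x-18:x+19]])
y=p[1]
ya=o['tcp_rot'][2];d=np.array([571.75,-292.8])-p[:2]
print('dtool x,y',d@[np.cos(ya),np.sin(ya)],d@[np.sin(ya),-np.cos(ya)])
E
```

```text
35.55 [ 572.94 -289.02  230.72] [ 3.142e+00 -1.000e-03  1.793e+00]
tip [254.47936716 193.5800016 ] hole [252.71764668 185.03621648]
       237 238 239 240 241 242 243 244 245 246 247 248 249 250 251 252 253 254 255 256 257 258 259 260 261 262 263 264 265 266 267 268 269 270 271 272 273
169 216 214 216 217 217 215 213 214 214 213 217 218 215 215 216 216 219 220 218 215 216 218 218 219 219 228 233 233 236 237 236 235 236 236 234 235 236
170 215 215 215 217 217 214 215 213 212 213 216 218 216 216 216 216 218 221 219 215 215 217 217 218 217 226 232 234 235 237 235 235 236 235 234 236 236
171 216 214 214 217 217 215 214 213 212 213 215 218 216 214 215 217 218 220 218 215 216 217 217 217 217 226 232 234 236 237 235 235 235 235 233 235 235
172 215 215 215 216 217 215 213 213 212 212 215 217 215 215 216 217 219 220 218 215 215 217 217 227 234 233 232 233 235 236 235 235 236 234 233 235 235
173 215 214 214 216 216 214 214 214 212 212 215 217 216 214 214 189 195 220 218 214 215 216 218 227 234 233 233 233 235 236 235 235 236 234 234 235 235
174 147 146 145 147 189 213 213 187 143 141 145 147 1
[... 4008 characters left out ...]
42 198 213 215 214 212 214 212 211 183 140
201 138 138 136 139 139 138 138 114  60  22  24  26  23  23  15  26  23  28  26  21  24  18  18  25  23  17  18  25 107 189 212 213 214 212 182 139 140
202 138 138 137 138 138 137 113  60  17  21  22  18  26  31  25  29  28  36  35  30  25  33  27  28  19  20  24  21  22 105 187 212 213 213 181 140 139
203 137 139 135 138 139 115  59  25  16  21  30  31  29  34  26  26  32  31  25  24  25  25  30  25  31  25  27  29  26  21 103 187 213 211 182 139 138
204 136 139 135 136 110  35  13  27  25  30  29  34  26  27  28  27  29  25  24  28  27  26  29  25  30  28  28  27  30  20  17  62 178 211 180 141 139
dtool x,y -3.4232566815712024 -1.9984814809943292
```

The hole rim appears at (252.75,184), as predicted. I'll correct by (-3.4,-2.0) mm and insert.

Emit:
jog_arm(
  targets=[
    {"xyz":[-0.043,-0.025,0],"spin":0},
    {"xyz":[0,0,0.2],"spin":0},
    {"xyz":[0,0,0.25],"spin":0},
    {"xyz":[0,0,0.15],"spin":0},
    {"xyz":[0,0,0.1],"spin":0},
    {"xyz":[0,0,0.1],"spin":0},
    {"xyz":[0,0,0.1],"spin":0},
    {"xyz":[0,0,0.1],"spin":0},
    {"xyz":[0,0,0],"spin":0},
    {"xyz":[0,0,0],"spin":0},
  ],
)

```text
time: 36.85
tool_pos: [571.6, -294.4, 150.9]
tcp_rot: [3.141, 0.0, 1.792]
contact_force: [0.4, -0.4, -0.8]
grip_width: 25.9
finger_force: 30.0
```

Emit:
jog_arm(
  targets=[
    {"xyz":[0.016,0,0.1],"spin":0},
    {"xyz":[0,0,0.12],"spin":0},
    {"xyz":[0,0,0.1],"spin":0},
    {"xyz":[0,0,0.08],"spin":0},
    {"xyz":[0,0,0.04],"spin":0},
    {"xyz":[0,0,0.02],"spin":0},
    {"xyz":[0,0,0.006],"spin":0},
    {"xyz":[0,0,0],"spin":0},
    {"xyz":[0,0,0],"spin":0},
    {"xyz":[0,0,0],"spin":0},
  ],
)

```text
time: 38.1
tool_pos: [571.2, -293.1, 113.4]
tcp_rot: [3.141, 0.0, 1.792]
contact_force: [-0.3, -0.4, -1.1]
grip_width: 26.0
finger_force: 30.0
```

Emit:
jog_arm(
  targets=[
    {"xyz":[0,0,0.004],"spin":0},
    {"xyz":[0,0,0.004],"spin":0},
    {"xyz":[0,0,0.004],"spin":0},
    {"xyz":[0,0,0],"spin":0},
    {"xyz":[0,0,0],"spin":0},
    {"xyz":[0,0,0],"spin":0},
    {"xyz":[0,0,0],"spin":0},
    {"xyz":[0,0,0],"spin":0},
    {"xyz":[0,0,0],"spin":0},
    {"xyz":[0,0,0],"spin":0},
  ],
)

```text
time: 39.35
tool_pos: [571.2, -293.1, 112.7]
tcp_rot: [3.141, 0.0, 1.792]
contact_force: [-1.5, 1.6, 5.5]
grip_width: 26.0
finger_force: 30.0
```

Emit:
jog_arm(
  targets=[
    {"xyz":[0,0,0],"spin":0},
    {"xyz":[0,0,0],"spin":0},
    {"xyz":[0,0,0],"spin":0},
    {"xyz":[0,0,0],"spin":0},
    {"xyz":[0,0,0],"spin":0},
    {"xyz":[0,0,0],"spin":0},
    {"xyz":[0,0,0],"spin":0},
    {"xyz":[0,0,0],"spin":0},
    {"xyz":[0,0,0],"spin":0},
    {"xyz":[0,0,0],"spin":0},
  ],
  gripper=60,
)

```text
time: 40.6
tool_pos: [571.2, -293.1, 112.3]
tcp_rot: [-3.142, 0.0, 1.792]
contact_force: [-0.4, 0.5, 0.2]
grip_width: 55.3
finger_force: 0.0
```

Emit:
jog_arm(
  targets=[
    {"xyz":[0,0,-0.1],"spin":0},
    {"xyz":[0,0,-0.2],"spin":0},
    {"xyz":[0,0,-0.4],"spin":0},
    {"xyz":[0,0,-0.4],"spin":0},
    {"xyz":[0,0,-0.3],"spin":0},
    {"xyz":[0,0,0],"spin":0},
    {"xyz":[0,0,0],"spin":0},
    {"xyz":[0,0,0],"spin":0},
    {"xyz":[0,0,0],"spin":0},
    {"xyz":[0,0,0],"spin":0},
  ],
)

```text
time: 41.85
tool_pos: [571.1, -293.0, 223.8]
tcp_rot: [-3.141, -0.001, 1.792]
contact_force: [0.4, 0.2, -0.6]
grip_width: 55.1
finger_force: 0.0
```

```bash
python3 - <<'E'
from h import *
o=bot.get_obs();print(o['time'],o['tool_pos'].round(1))
a=cv2.imread('pics/top0.png');b=bot.capture('top');cv2.imwrite('pics/top9.png',b)
def blob(i,x0,x1,y0,y1,z,n):
    g=cv2.cvtColor(i,cv2.COLOR_BGR2GRAY)[y0:y1,x0:x1];m=(g<60);ys,xs=np.nonzero(m);print(n,m.sum(),(xs.mean()+x0).round(2),(ys.mean()+y0).round(2))
for i,n in((a,'before'),(b,'after')):
    blob(i,350,380,178,205,150,n+' driver');blob(i,386,415,172,197,150,n+' nut');blob(i,152,185,212,245,50,n+' tub')
r=cv2.absdiff(a,b).max(2)
for n,(x0,x1,y0,y1) in dict(spare=(145,168,172,194),tub=(152,185,212,245),nut=(386,415,172,197)).items():print(n,'mean diff',r[y0:y1,x0:x1].mean().round(2),r[y0:y1,x0:x1].max())
C=cam('wrist');w=cv2.cvtColor(bot.capture('wrist'),cv2.COLOR_BGR2GRAY);cv2.imwrite('pics/wend.png',w)
# driver top at z=161 rectified
q,u,v=rect('wrist',w,161,np.array([571.7,-293]),0.,.5,60,60,C)
m=q<75;ys,xs=np.nonzero(m);print('handle dark area mm2',m.sum()/4,'centre',u[xs].mean()+571.7,-293-v[ys].mean())
E
```

```text
41.85 [ 571.1 -293.   223.8]
before driver 193 362.36 191.7
before nut 119 396.61 185.24
before tub 6 182.33 243.83
after driver 169 363.27 191.45
after nut 462 401.54 180.1
after tub 6 182.33 243.83
spare mean diff 20.15 26
tub mean diff 17.18 26
nut mean diff 59.71 142
handle dark area mm2 891.5 centre 570.9780426247897 -288.7951486259114
```

The driver has seated and I've released it. I'll move the arm clear and check the stand.

Emit:
jog_arm(
  targets=[
    {"xyz":[0,0,-0.3],"spin":0},
    {"xyz":[0,-0.3,0],"spin":0},
    {"xyz":[0,-0.6,0],"spin":0},
    {"xyz":[0,-0.6,0],"spin":0},
    {"xyz":[0,-0.4,0],"spin":0},
    {"xyz":[0,0,0],"spin":0},
    {"xyz":[0,0,0],"spin":0},
    {"xyz":[0,0,0],"spin":0},
    {"xyz":[0,0,0],"spin":0},
    {"xyz":[0,0,0],"spin":0},
  ],
)

```text
time: 43.2
tool_pos: [423.2, -326.2, 248.1]
tcp_rot: [-3.141, -0.0, 1.792]
contact_force: [-0.7, -0.0, 0.4]
grip_width: 55.3
finger_force: 0.0
```

```bash
python3 - <<'E'
from h import *
o=bot.get_obs();print(o['time'],o['tool_pos'].round(1))
g=lambda i:cv2.cvtColor(i,cv2.COLOR_BGR2GRAY)
a=g(cv2.imread('pics/top0.png'));b=g(bot.capture('top'))
for n,(x0,x1,y0,y1) in dict(driver=(350,382,176,206),nut=(386,416,170,199),spare=(146,168,172,194),tub=(152,186,212,245),panel=(196,240,148,240)).items():
    t=a[y0:y1,x0:x1];S=b[y0-6:y1+6,x0-6:x1+6];m=cv2.matchTemplate(S,t,cv2.TM_CCOEFF_NORMED);_,mx,_,l=cv2.minMaxLoc(m)
    print(n,'score',round(mx,3),'shift px',l[0]-6,l[1]-6)
E
```

```text
43.2 [ 423.2 -326.2  248.1]
driver score 0.975 shift px 1 0
nut score 0.985 shift px 0 0
spare score 0.995 shift px 0 0
tub score 0.999 shift px 0 0
panel score 0.988 shift px 0 0
```

The driver is upright in its hole and nothing else has moved, so I'm handing in.

```bash
python3 -c "
from plant import bot
print(bot.close_job())"
```

```text
the job is handed in; nothing more can be done
None
```

I handed the job in at about 43 s: the panel is drawn home with no gap visible, the disc was tightened to about 0.29 N m (below the 0.33 N m stripping point), the screwdriver is back upright in its stand, and the before-and-after pictures show no shift of the nut driver, tub or spare disc.

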